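Turn a pipe foot seam-up and lock the positioner

ROBOT

A 7-joint arm with a two-finger parallel gripper is mounted at the origin on the work surface. World frame = base frame: x ahead of the robot, y to its left, z up, the work surface at z = 0. Lengths are in m, angles in degrees, forces in N, time in s.
With the tool pointing down it reaches from about 0.4 to 0.925 m from the base axis. Payload 4.1 kg.
Tool frame: the origin (TCP) lies midway between the tips of the shut fingers; the grasp point (between the pads) lies 19 mm behind it; z points along the fingers, y is the direction in which the jaws open and shut (so a half turn about z gives the same grasp; the last joint's range is limited). The gripper opens to 85 mm and grips with 20 to 120 N. Pads are 22 mm wide; open, the fingers measure 114 mm over their backs; the gripper's body (76 mm by 85 mm) begins 54 mm behind the grasp point. The pads swing forward as they close: fully open they stand 13 mm farther back than shut.
Start: joints at [-75.802, 22.827, 2.584, 88.041, -1.071, 69.15, -2.905], TCP at [0.221, 0.611, 0.231] pointing down, gripper open.
Joint ranges: [-161.44, 161.44], [-28.35, 127.94], [-78.24, 83.42], [0, 140.83], [-78.03, 258.03], [13.02, 114.36], [-168.23, 168.23]. Speed limits (degrees/s): [147.25, 147.25, 180, 180, 180, 180, 180].

INTERFACE

Orientations are given as a 3x3 rotation matrix whose columns are the frame's x, y, z axes.
In Python, from plant import manip, optics, job gives the robot as it stands.
- The arm moves only by the tool jog_arm, never from a script. Its argument "plan" is a list of rows, each a list of 4 numbers: the shift along the world's x, y, z in cm, then the turn about the world's z in rad. A call has exactly 10 rows; each row is the pose to reach, as a shift and turn from the pose measured when the call began; what a row does not reach only later rows make up. A row lasts 1/8 s, in which the tool goes at most 62.5 mm and 10.7 degrees, less where a joint would pass 70% of its speed; a pose out of reach is approached as far as the arm can. A call with a gripper value outside its range is refused whole. "claw" is the finger opening in cm, from 0 to 8.54, set as the call begins (left out, the last holds). The fingers move at their own pace and stop on an object; the grip force is fixed at half the most. Time passes only in rows, so rows that repeat a pose let the fingers close, or fill a call up. It gives the time, the measured TCP pose, the force and the opening at its end, in the units of the state.
- manip.state(): the state, without advancing time (a new reading comes with each control period).
- optics.get_image(name): name is "side" or "top"; returns a dict with "pixels" (420x560x3 uint8, red, green, blue), "fx", "fy", "cx", "cy" (pixels), "camera_from_world" (4x4, takes a point from world to camera coordinates). Camera axes: x right, y up, looking along -z (the intrinsics and any distortion apply to the point x, -y, -z); pixel columns grow to the right and rows downward; lengths in m; the calibration is good to about 2 mm. A picture is of the moment at which its call begins. There is no depth.
- job.finish_job(): hands the job in, once; it reports no verdict.
Trained networks look in a picture, given as the dict that the camera call returned (one of the last four; its "shot" number tells which), for a name from the list of things; names that differ only in an ending like _2 or _b are one class to them, and where a whole thing is asked for, a point or a joint stands for the part that bears it (a point fixed in the world has none). Each returns a list of dicts, best first, with "confidence" (0 to 1); they miss things now and then, are a little off and sometimes report something else, mostly with a low value. They report only what shows in the picture. A call takes as long as a camera call. They do not tell look-alikes from the thing itself.
- optics.outline_of(picture, label): "mask" (420x560 bool, what is visible of it) and "box" ([left, top, width, height] in pixels, round what is visible of it).
The state is a dict: "clock": time; "joint_pos": joint angles; "joint_vel": joint speeds; "joint_efforts": joint torques, N m; "tcp_pos": TCP position; "tcp_rot": TCP orientation; "force": force on the tool from outside, world axes, zero at the start; "torque": the same for the moment, N m; "width": finger opening in m.
Only numpy, scipy, OpenCV 4.12 (cv2) and the standard library are available. Lean on these libraries where they do the work, as an engineer would, in place of code of your own. Each camera call takes 0.05 s, during which the arm holds its last target.

TASK

The cone-shaped pipe foot on the soldering positioner must be held with its seam straight up: turn the handwheel until the wheel's notch, which is in line with the seam and now hidden underneath, is at the top and the wheel is at rest, then lay the locking bar across the two pillars so that it lies fully down in both saddles and in the notch, centred over the wheel, handle upward, and let go. Set the bar down rather than dropping it, turn the work only by the wheel, since the soft metal of the cone must not be touched, and leave the other things on the bench where they are.

Things in the scene. Friction and masses are not known exactly. Their poses are not given: they have to be found in the camera images.
- stand: Fixed grey soldering positioner. Origin: centre of its base plate's underside, on the bench; z up, y along the level axle, x square to it; yaw within 0.45. Base 170 x 240 x 12 mm (x, y, z). Two bearing pillars 54 mm wide (x), 20 mm thick (y), centred at y = +85 and -85 mm, 150 mm clear between them; the handwheel turns at y = 0. The cone projects outside the -y pillar.
- seat (a point): Point midway between the two open-topped saddles on the pillars (each a slot along y, 24 mm wide, cheeks 14 mm high, mouth flared to about 36 mm), at the height of their floors, 183 mm above the bench, over the axle. Axes as stand. A fully seated locking bar has its origin here.
- axle (a point): Centre of the handwheel, on the axle, 115 mm above the bench. Axes as stand. Steel wheel of 160 mm diameter; rim 20 mm thick along the axle and 24 mm deep radially (inner radius 56 mm), five spokes 10 mm thick, hub 48 mm in diameter. The rim's top, 195 mm above the bench, can be pinched across its two flat faces from above.
- notch (a point): Middle of the mouth of the wheel's only notch, on the rim circle 80 mm from axle; turns with the wheel. The notch runs across the rim parallel to the axle, 16 mm deep and 26 mm wide, its mouth flared to 36 mm over the outer 8 mm. It starts below the height of the axle, on either side.
- wheel (a joint): Turning angle of the handwheel about the stand's +y axis: 0 with the notch straight down, +3.14 or -3.14 with it straight up; positive turning carries the wheel's top towards the stand's +x. Starts between -1.3 and 1.3; turns both ways for two turns with a friction of about 0.25 N m, so it stays where it is left.
- cone (a point): The work, not to be touched: soft-metal cone, coaxial with the wheel and turning with it, 190 mm long, 88 mm in diameter at its root, 14 mm at its tip. This point: half way along its axis, 217 mm from the wheel's centre along the stand's -y. It points along -y and begins 122 mm from the wheel's centre, a 98 mm steel flange at its root. A thin dark seam line runs along it at the notch's angle.
- bar: Loose steel locking bar, about 0.5 kg, 200 mm long (its y), 20 mm wide (x), 14 mm thick, with a bow handle on its middle. Origin: centre of its underside; z up through the handle. Alike either way round. Starts flat on the bench to the left (+y) of the stand, roughly along world y, in one of three places in a row with the wooden pipe and the bat.
- bar_grip (a point): Centre of the level grip of the bar's bow handle: 76 mm long (the bar's y), 12 mm wide (x), 12 mm high, 46 mm above the bar's underside, open below.
- wood_pipe: Bystander: square wooden organ pipe lying along its y axis, 200 x 40 x 44 mm high. Origin: about the middle of its underside.
- bat: Bystander: flat beech dresser bat lying along its y axis, 200 mm long, 42 mm wide, 20 mm high. Origin: middle of its underside.
- pot: Bystander: white pot, 72 mm in diameter and 75 mm high, with a brush handle standing in it up to 170 mm above the bench. Origin: centre of its underside. Stands on the robot's side of the stand.
- iron_rest: Bystander: soldering-iron rest, 75 x 75 mm base, 188 mm high with the iron's wooden handle on top. Origin: centre of its underside. Stands beyond the stand.
There are look-alikes about, which are no part of the job. Of the things like the bar, leave any that is blue; of the rest the larger one is meant.

How it is judged (in metres and radians):
On the way:
1. the wheel has been turned so that its notch is at the top, within 5 degrees, and it is at rest (x of notch in the frame of axle between -0.007 and 0.007 m and z of notch in the frame of axle above 0.07 m and velocity of joint wheel between -0.05 and 0.05 rad/s), for 0.2 s.
At the end, for the whole second after the job is handed in: The notch is at the top (within 5 degrees) and the wheel is at rest; the bar lies at rest, upright and parallel to the axle, fully down in both saddles and the notch (its underside within 4 mm of the saddle floors), within 5 mm sideways and 15 mm lengthwise of the middle; nothing is held (all of step 1 and x of bar in the frame of seat between -0.005 and 0.005 m and y of bar in the frame of seat between -0.015 and 0.015 m and z of bar in the frame of seat between -0.004 and 0.004 m and angle between the y axis of bar and the y axis of stand, either way round below 0.06 rad and angle between bar's own z axis and vertical below 0.06 rad and linear speed of bar below 0.02 m/s and angular speed of bar below 0.1 rad/s); the robot touches nothing.
It fails at once if the cone is touched (contact force between wheel_c0 and anything else above 1 N).
It fails at once if the bar is dropped (out of the fingers and falling by more than about 10 mm) (contact force between the fingers and bar below 0.1 N and linear speed of bar above 0.45 m/s).
It fails at once if the wooden pipe, the bat, the pot or the iron rest is shifted by more than 15 mm (distance of any of wood_pipe, bat, pot, iron_rest from where it was at the start of the episode above 0.015 m).
It fails at once if one of them is tipped over (angle between any of wood_pipe, bat, pot, iron_rest's own z axis and vertical above 0.4 rad).
It also fails if it takes over 64 s, if anything falls off the work surface, if the arm or the gripper's body presses on something with over 40 N, if the wrist force passes 120 N, or if a joint passes its speed limit or range.

## Working session

There is one attempt and no reset: what is moved stays moved. The work goes in short steps, Python scripts to look and compute and a tool call to move; the robot and the scene stay as the last step left them, time stands still between calls to the robot, and variables do not carry over. Pictures are saved under pics/ and viewed, and the job is handed in when it is done.

Besides the shell and the picture viewer there is one more tool, called after ">>>" as name(argument=value, ...) on one line, values as JSON. jog_arm: Moves the arm, as the interface text tells. Its arguments: {"type":"object","properties":{"plan":{"type":"array","items":{"type":"array","items":{"type":"number"}}},"claw":{"type":"number"}},"required":["plan"]}

```bash
ls; mkdir -p pics; cat > h.py <<'E'
import numpy as np, cv2, pickle
from plant import manip, optics, job
def snap(n,tag):
    p=optics.get_image(n); cv2.imwrite(f'pics/{tag}.png',p['pixels'][:,:,::-1]); pickle.dump(p,open(f'pics/{tag}.pkl','wb')); return p
def proj(p,X):
    X=np.atleast_2d(X); M=np.array(p['camera_from_world']); c=X@M[:3,:3].T+M[:3,3]
    return np.c_[p['fx']*c[:,0]/-c[:,2]+p['cx'], p['fy']*-c[:,1]/-c[:,2]+p['cy']]
def back(p,uv,z):
    M=np.array(p['camera_from_world']); R=M[:3,:3]; C=-R.T@M[:3,3]
    uv=np.atleast_2d(uv); d=np.c_[(uv[:,0]-p['cx'])/p['fx'],-(uv[:,1]-p['cy'])/p['fy'],-np.ones(len(uv))]@R
    return C+d*((z-C[2])/d[:,2])[:,None]
E
python3 - <<'E'
from h import *
for n in('side','top'):
    p=snap(n,n+'0'); print(n,[k for k in p],p['fx'],p['cx'],p['cy'],np.round(p['camera_from_world'],3).tolist())
    for l in ['stand','wheel','bar','wood_pipe','bat','pot','iron_rest','notch','cone']:
        try:print(l,[(round(d['confidence'],2),d['box']) for d in optics.outline_of(p,l)])
        except Exception as e: print(l,e)
s=manip.state();print(s)
E
```

```text
pics
side ['pixels', 'fx', 'fy', 'cx', 'cy', 'camera_from_world', 'shot'] 486.7328650953973 278.96005755856834 202.85690569666795 [[0.679, -0.734, 0.011, -0.388], [0.509, 0.482, 0.713, -0.355], [-0.529, -0.479, 0.701, -1.189], [0.0, 0.0, 0.0, 1.0]]
stand [(0.89, [266.4, 171.0, 97.7, 130.2])]
wheel [(0.89, [277.0, 190.3, 86.9, 115.1]), (0.58, [302.9, 129.4, 15.2, 62.2])]
bar [(0.78, [123.9, 208.0, 37.8, 29.0]), (0.63, [168.3, 191.9, 46.0, 33.6]), (0.53, [254.4, 150.1, 16.9, 21.1])]
wood_pipe [(0.92, [205.1, 151.7, 49.8, 38.0]), (0.34, [265.2, 173.8, 97.3, 127.8])]
bat [(0.73, [190.5, 170.4, 37.0, 38.1])]
pot [(0.62, [192.4, 203.3, 31.0, 56.9])]
iron_rest [(0.93, [304.8, 127.7, 16.8, 62.0]), (0.68, [274.6, 189.5, 87.3, 113.3]), (0.43, [266.4, 168.5, 99.2, 135.0])]
notch [(0.62, [280.6, 191.4, 81.6, 112.3])]
cone [(0.72, [280.6, 189.5, 87.2, 113.2])]
top ['pixels', 'fx', 'fy', 'cx', 'cy', 'camera_from_world', 'shot'] 415.96072045916645 290.53813682924766 212.74113661314507 [[-0.038, -0.999, -0.002, -0.005], [0.975, -0.037, 0.221, -0.548], [-0.22, 0.006, 0.975, -1.079], [0.0, 0.0, 0.0, 1
[... 573 characters left out ...]
0973,  69.15060131,  -2.90674352]), 'joint_vel': array([-0.05201068, -0.04673291,  0.05021548,  0.06082463,  0.01274625,
        0.05682752, -0.03394708]), 'joint_efforts': array([-1.99850492e-04, -4.75020075e+01,  1.36339400e+00, -2.54517066e+01,
        1.15239792e-02,  1.07045831e-03, -1.26622222e-06]), 'tcp_pos': array([0.22091729, 0.61133964, 0.2313612 ]), 'tcp_rot': array([[-9.40484001e-01,  3.39837957e-01,  7.66237826e-05],
       [ 3.39837964e-01,  9.40483995e-01,  1.12973855e-04],
       [-3.36706370e-05,  1.32289774e-04, -9.99999991e-01]]), 'force': array([-0.08605802,  0.36142668,  0.01491859]), 'torque': array([-0.02414436,  0.01630776,  0.02531526]), 'width': 0.0853820837879249}
```

```bash
python3 - <<'E'
from h import *
for n,(x,y,w,h) in {'top':(140,90,320,270),'side':(100,110,280,210)}.items():
    im=cv2.imread(f'pics/{n}0.png'); c=im[y:y+h,x:x+w]; s=min(800/w,600/h); cv2.imwrite(f'pics/{n}0c.png',cv2.resize(c,None,fx=s,fy=s,interpolation=cv2.INTER_CUBIC)); print(s)
E
```

```text
2.2222222222222223
2.857142857142857
```

View pics/top0c.png

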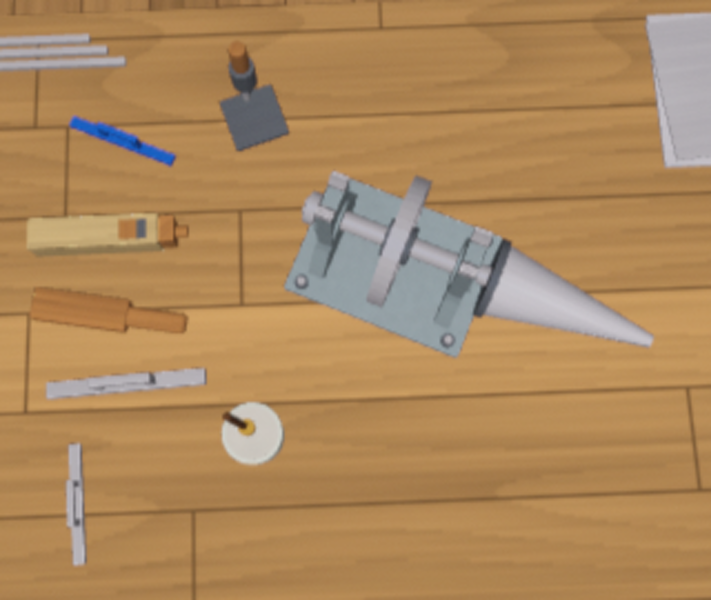

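View pics/side0c.png

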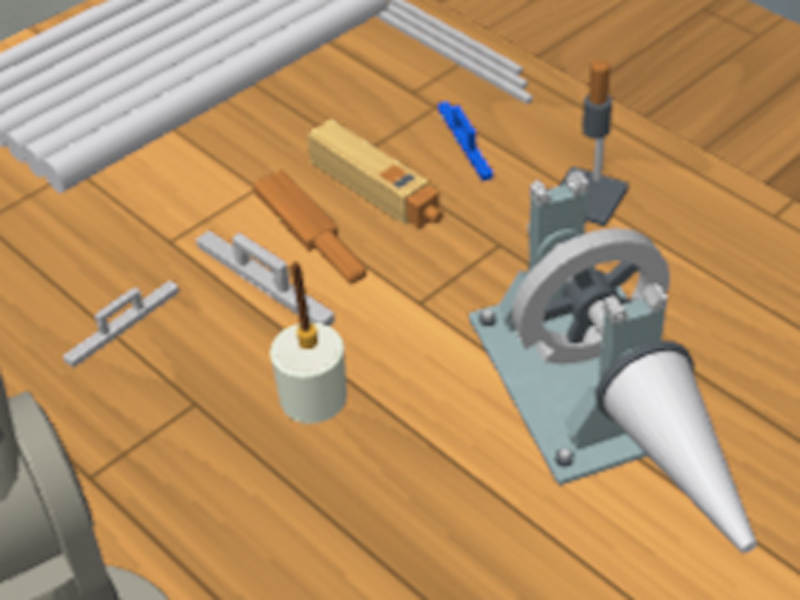

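View pics/side0.png

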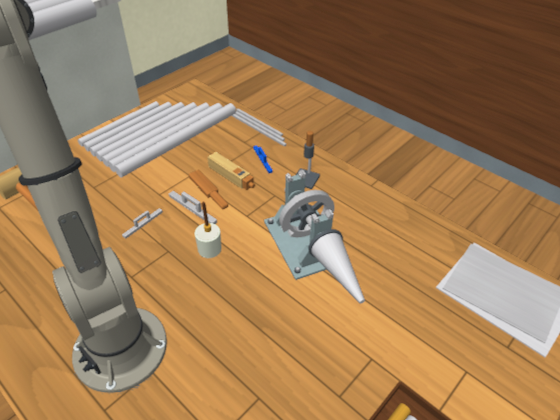

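The top view shows the grey positioner with its wheel at about crop (400,240). The large grey bar is at crop (125,382), a smaller look-alike at (76,503) and a blue one at (120,140). In the side view the notch is on the lower, robot side of the rim, at about crop (545,350). Next I'll fit the stand and bar poses precisely.

```bash
python3 - <<'E'
from h import *
for n,t,(x,y,w,h) in [('top','a',(262,160,128,96)),('side','a',(260,165,112,84)),('side','b',(160,185,64,48)),('top','b',(155,240,96,60))]:
    im=cv2.imread(f'pics/{n}0.png'); c=im[y:y+h,x:x+w]; s=min(800/w,600/h); cv2.imwrite(f'pics/{n}0z{t}.png',cv2.resize(c,None,fx=s,fy=s,interpolation=cv2.INTER_CUBIC)); print(s)
E
```

```text
6.25
7.142857142857143
12.5
8.333333333333334
```

View pics/top0za.png

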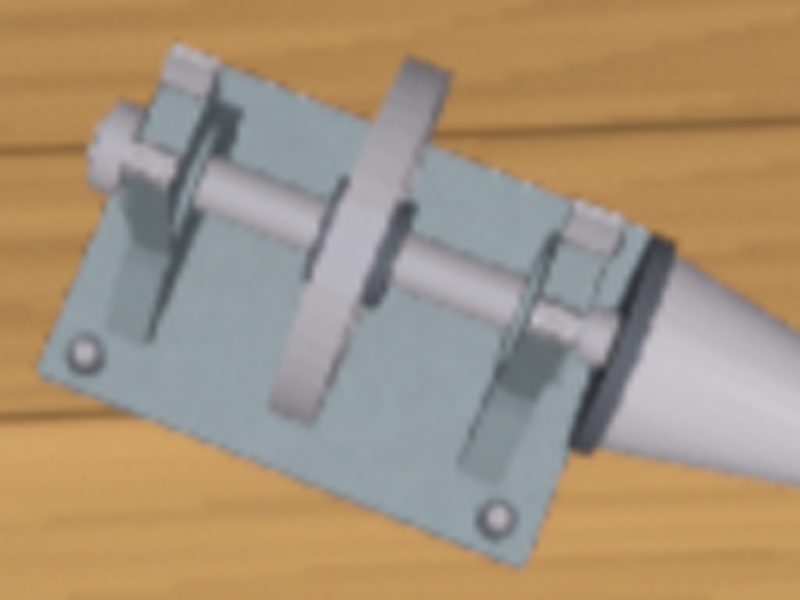

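View pics/side0za.png

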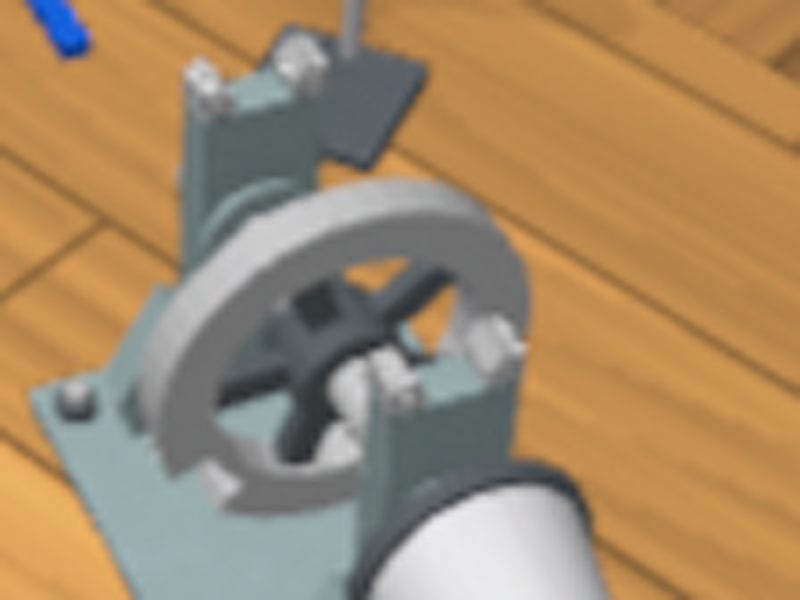

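View pics/top0zb.png

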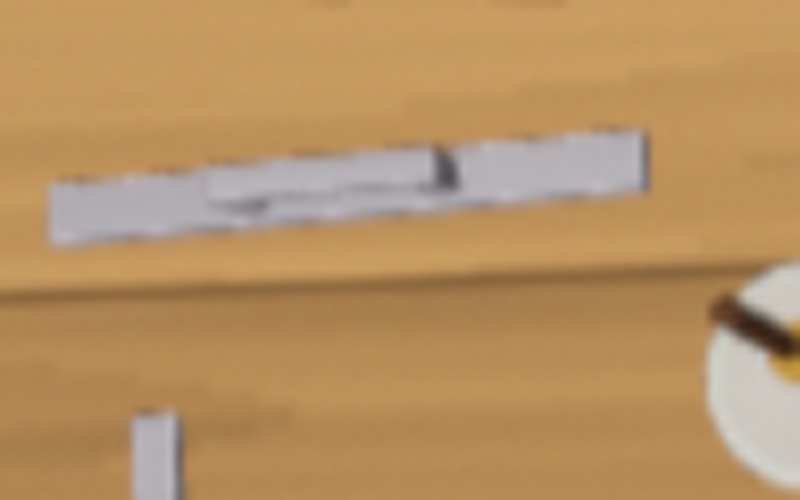

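View pics/side0zb.png

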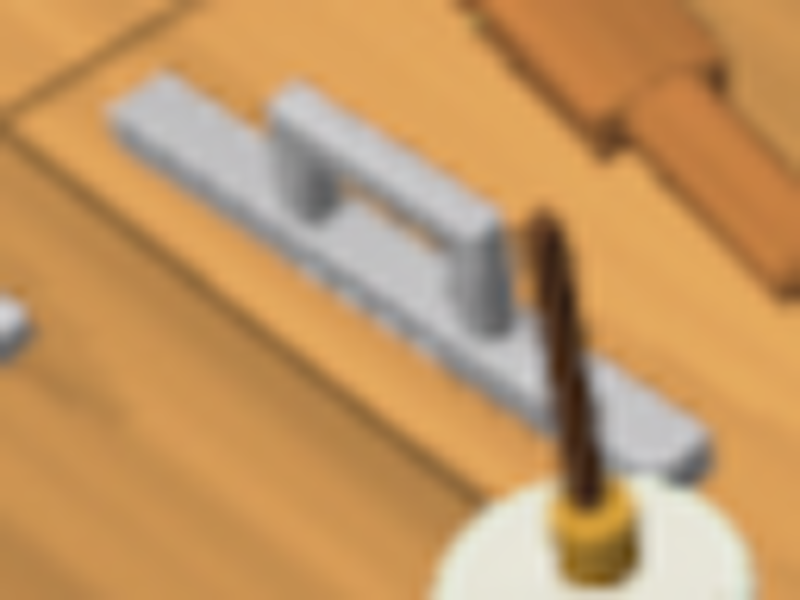

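```bash
cat > fit.py <<'E'
from h import *
from scipy.optimize import least_squares
pt=pickle.load(open('pics/top0.pkl','rb')); ps=pickle.load(open('pics/side0.pkl','rb'))
def uz(q,s,o): return (np.array(q,float)+.5)/s-.5+np.array(o)
def W(P,L):
    x,y,a=P; c,s=np.cos(a),np.sin(a); L=np.atleast_2d(L)/1000.
    return np.c_[x+c*L[:,0]-s*L[:,1], y+s*L[:,0]+c*L[:,1], L[:,2]]
E
python3 - <<'E'
from fit import *
T=[((-85,120,12),(38,374)),((-85,-120,12),(525,567)),((27,95,197),(172,42)),((27,75,197),(218,62)),((27,-75,197),(577,200)),((27,-95,197),(622,222))]
S=[((-85,120,12),(33,392))]
LT=np.array([a for a,_ in T]);uT=uz([b for _,b in T],6.25,(262,160))
LS=np.array([a for a,_ in S]);uS=uz([b for _,b in S],7.142857,(260,165))
f=lambda P:np.r_[(proj(pt,W(P,LT))-uT).ravel(),(proj(ps,W(P,LS))-uS).ravel()]
r=least_squares(f,[.65,-.05,-.35],x_scale=[.1,.1,.1]);print(r.x,np.degrees(r.x[2]));print(np.round(r.fun.reshape(-1,2),2))
P=r.x; np.save('P.npy',P)
# overlay incl. wheel, notch
def box(x0,x1,y0,y1,z0,z1):return [((a,b,c),(d,e,g)) for a in(x0,x1) for b in(y0,y1) for c in(z0,z1) for d in(x0,x1) for e in(y0,y1) for g in(z0,z1) if (a!=d)+(b!=e)+(c!=g)==1]
seg=box(-85,85,-120,120,0,12)+box(-27,27,75,95,12,197)+box(-27,27,-95,-75,12,197)
th=np.linspace(0,2*np.pi,73)
for yy in(-10,10):
  for rr in (80,56):
    c=[(rr*np.sin(t),yy,115+rr*np.cos(t)) for t in th]; seg+=list(zip(c[:-1],c[1:]))
for n,p,(x,y,w,h) in [('top',pt,(262,160,128,96)),('side',ps,(260,165,112,84))]:
    s=min(800/w,600/h); im=cv2.imread(f'pics/{n}0.png')[y:y+h,x:x+w]; im=cv2.resize(im,None,fx=s,fy=s,interpolation=cv2.INTER_CUBIC)
    for a,b in seg:
        q=(proj(p,W(P,[a,b]))-[x,y]+.5)*s-.5; cv2.line(im,*[tuple(int(v) for v in np.round(k)) for k in q],(0,0,255),1)
    cv2.imwrite(f'pics/{n}0ov.png',im)
# notch angle candidates in side: notch mouth centre, local (-80 sin q,0 ,115-80cos q) 
for q in range(0,80,10):
    t=np.radians(q); print(q,np.round((proj(ps,W(P,[[-80*np.sin(t),-10,115-80*np.cos(t)],[-80*np.sin(t),10,115-80*np.cos(t)]]))-[260,165]+.5)*7.1428).tolist())
E
```

```text
[ 0.57079702 -0.1020899  -0.4263792 ] -24.429728792494103
[[-0.88 -0.32]
 [ 0.03  0.51]
 [ 0.36  0.02]
 [ 0.51 -0.26]
 [ 0.22 -0.14]
 [ 0.75 -0.66]
 [-1.67 -0.44]]
0 [[333.0, 508.0], [312.0, 474.0]]
10 [[302.0, 516.0], [281.0, 482.0]]
20 [[272.0, 519.0], [252.0, 485.0]]
30 [[244.0, 518.0], [224.0, 484.0]]
40 [[218.0, 513.0], [198.0, 479.0]]
50 [[196.0, 504.0], [176.0, 469.0]]
60 [[178.0, 490.0], [158.0, 455.0]]
70 [[165.0, 472.0], [145.0, 437.0]]
```

View pics/top0ov.png

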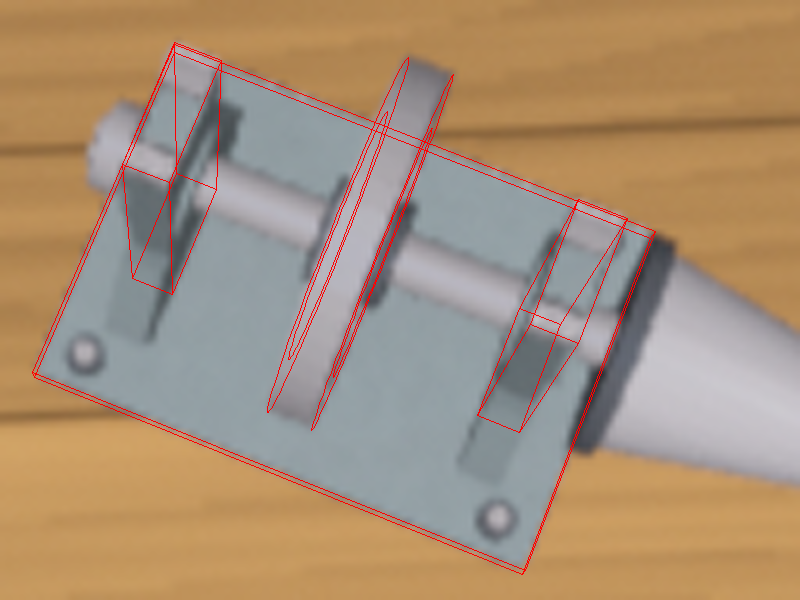

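View pics/side0ov.png

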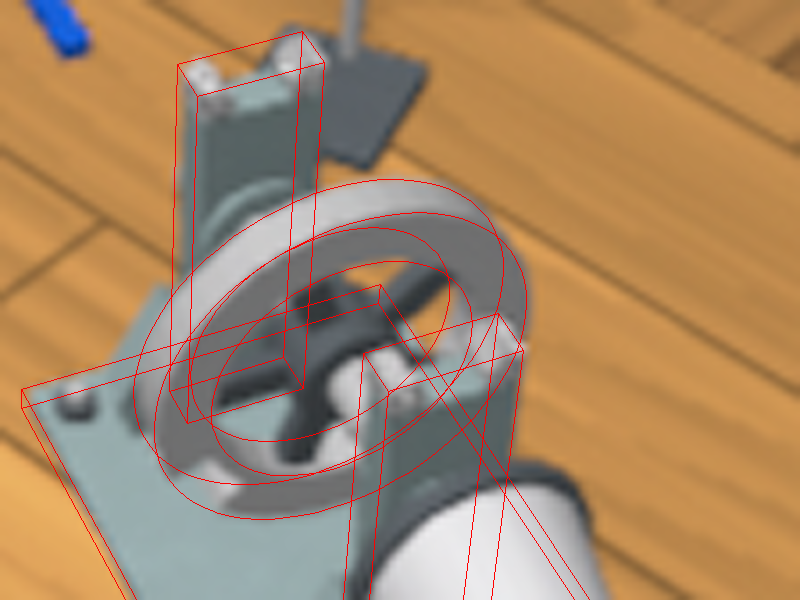

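```bash
cat >> fit.py <<'E'
P=np.array([0.5710,-0.1021,np.radians(-24.0)])
def grip(phi,R=68): t=np.radians(phi); return W(P,[[R*np.sin(t),0,115+R*np.cos(t)-19]])[0]
E
python3 - <<'E'
from fit import *
s=manip.state(); t=s['tcp_pos']; print(t)
for f in (-33,-25,0,33,41): print(f,grip(f),'d cm',np.round((grip(f)-t)*100,2))
# objects: pot
for l,z in(('pot',0.07),):
    m=[212,0]
print('pot',back(pt,[[252.3,284]],.075),'iron',back(pt,[[254,143]],.0))
# bar: top-view corners of upper face z=.014
q=uz([(48,183),(645,130),(648,190),(52,243)],8.33333,(155,240)); B=back(pt,q,.014); print(B.round(4)); print('c',B.mean(0),np.linalg.norm(B[0]-B[1]),np.linalg.norm(B[0]-B[3]))
d=B[0]+B[3]-B[1]-B[2]; print('yaw of y', np.degrees(np.arctan2(-d[0],d[1])))
q=uz([(205,170),(432,148),(436,183),(212,206)],8.33333,(155,240)); B=back(pt,q,.052); print('handle',B.mean(0),np.linalg.norm(B[0]-B[1]),np.linalg.norm(B[0]-B[3]))
q=uz([(108,112),(165,70),(712,440),(690,485)],12.5,(160,185)); B=back(ps,q,.014); print('side',B.round(4),B.mean(0))
q=uz([(268,100),(290,80),(505,212),(480,235)],12.5,(160,185)); B=back(ps,q,.052); print('side h',B.round(4),B.mean(0))
E
```

```text
[0.22091729 0.61133964 0.2313612 ]
-33 [ 0.53716643 -0.08703632  0.1530296 ] d cm [ 31.62 -69.84  -7.83]
-25 [ 0.54474649 -0.09041119  0.15762893] d cm [ 32.38 -70.18  -7.37]
0 [ 0.571  -0.1021  0.164 ] d cm [ 35.01 -71.34  -6.74]
33 [ 0.60483357 -0.11716368  0.1530296 ] d cm [ 38.39 -72.85  -7.83]
41 [ 0.6117551  -0.12024534  0.14732025] d cm [ 39.08 -73.16  -8.4 ]
pot [[0.35836999 0.08105461 0.075     ]] iron [[0.78070777 0.07542449 0.        ]]
[[0.4333 0.3415 0.014 ]
 [0.4435 0.142  0.014 ]
 [0.4233 0.1411 0.014 ]
 [0.4133 0.3396 0.014 ]]
c [0.42835961 0.24106907 0.014     ] 0.1998085850947658 0.02013394890658448
yaw of y 2.905550933462628
handle [0.42750506 0.24142524 0.052     ] 0.07348694517934701 0.011981732861999356
side [[0.4148 0.3394 0.014 ]
 [0.4347 0.3414 0.014 ]
 [0.4433 0.1405 0.014 ]
 [0.4296 0.1332 0.014 ]] [0.43060979 0.23862796 0.014     ]
side h [[0.4236 0.2781 0.052 ]
 [0.432  0.2798 0.052 ]
 [0.4379 0.2051 0.052 ]
 [0.4285 0.2034 0.052 ]] [0.43048932 0.24158815 0.052     ]
```

>>> jog_arm(plan=[[2.4,-5.3,1,0],[4.8,-10.6,2,0],[7.2,-15.9,3,-0.02],[9.6,-21.2,3,-0.04],[12,-26.5,3,-0.06],[14.4,-31.8,3,-0.07],[16.8,-37.1,3,-0.07],[19.2,-42.4,3,-0.07],[21.6,-47.7,3,-0.07],[24,-53,3,-0.07]], claw=8.5)

```text
clock: 2.25
tcp_pos: [0.4616, 0.0796, 0.2618]
tcp_rot: [[-0.915, 0.405, 0.001], [0.405, 0.915, 0.001], [-0.001, 0.002, -1.0]]
force: [0.9, 0.2, -0.4]
width: 0.0849
```

>>> jog_arm(plan=[[2.4,-5.4,0,0],[4.8,-10.6,0,0],[6.8,-14.9,0,0],[7.6,-16.7,0,0],[7.6,-16.7,-3,0],[7.6,-16.7,-6,0],[7.6,-16.7,-8.5,0],[7.6,-16.7,-10,0],[7.6,-16.7,-10.9,0],[7.6,-16.7,-10.9,0]])

```text
clock: 3.5
tcp_pos: [0.5375, -0.0874, 0.1527]
tcp_rot: [[-0.915, 0.405, 0.001], [0.405, 0.915, 0.001], [-0.0, 0.001, -1.0]]
force: [0.1, -0.9, -0.1]
width: 0.0849
```

>>> jog_arm(plan=[[0,0,0,0],[0,0,0,0],[0,0,0,0],[0,0,0,0],[0,0,0,0],[0,0,0,0],[0,0,0,0],[0,0,0,0],[0,0,0,0],[0,0,0,0]], claw=0)

```text
clock: 4.75
tcp_pos: [0.5382, -0.0863, 0.1533]
tcp_rot: [[-0.915, 0.405, 0.002], [0.405, 0.915, 0.003], [-0.001, 0.003, -1.0]]
force: [-0.2, 4.7, 5.2]
width: 0.0189
```

```bash
python3 - <<'E'
from fit import *
print(manip.state()['joint_pos'])
for n,(x,y,w,h) in [('top',(240,140,160,120)),('side',(240,145,144,108))]:
    p=snap(n,n+'1'); s=5; cv2.imwrite(f'pics/{n}1z.png',cv2.resize(cv2.imread(f'pics/{n}1.png')[y:y+h,x:x+w],None,fx=s,fy=s,interpolation=cv2.INTER_CUBIC))
s=manip.state(); p0=s['tcp_pos']; print(s['clock'],p0,s['width'],s['force'])
for f in range(-33,37,7):
    print(f,np.round((grip(f)-grip(-33))*100,2))
E
```

```text
[-23.59421793  19.25754496  34.71229296 108.36761145 -13.26250171
  56.23174592  83.17496425]
4.85 [ 0.53815082 -0.08632499  0.15328464] 0.019389386089581448 [-0.02790186  4.21255723  5.97758978]
-33 [0. 0. 0.]
-26 [ 0.66 -0.29  0.41]
-19 [ 1.36 -0.61  0.73]
-12 [ 2.09 -0.93  0.95]
-5 [ 2.84 -1.27  1.07]
2 [ 3.6  -1.6   1.09]
9 [ 4.36 -1.94  1.01]
16 [ 5.1  -2.27  0.83]
23 [ 5.81 -2.59  0.56]
30 [ 6.49 -2.89  0.19]
```

View pics/side1z.png

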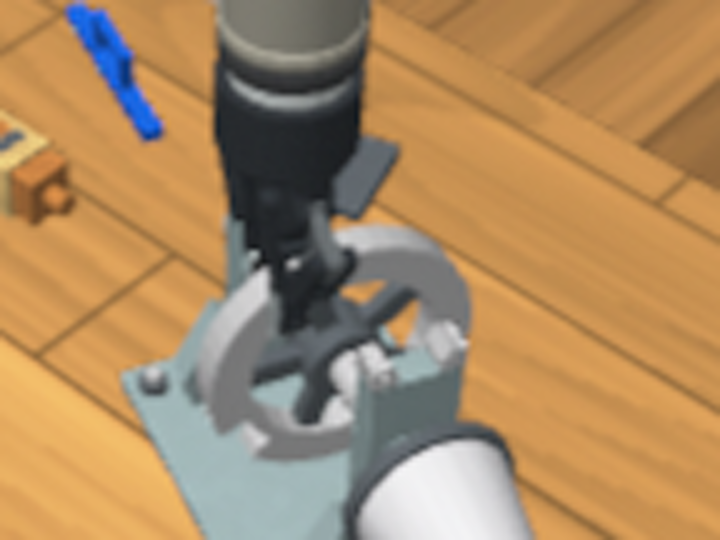

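View pics/top1z.png

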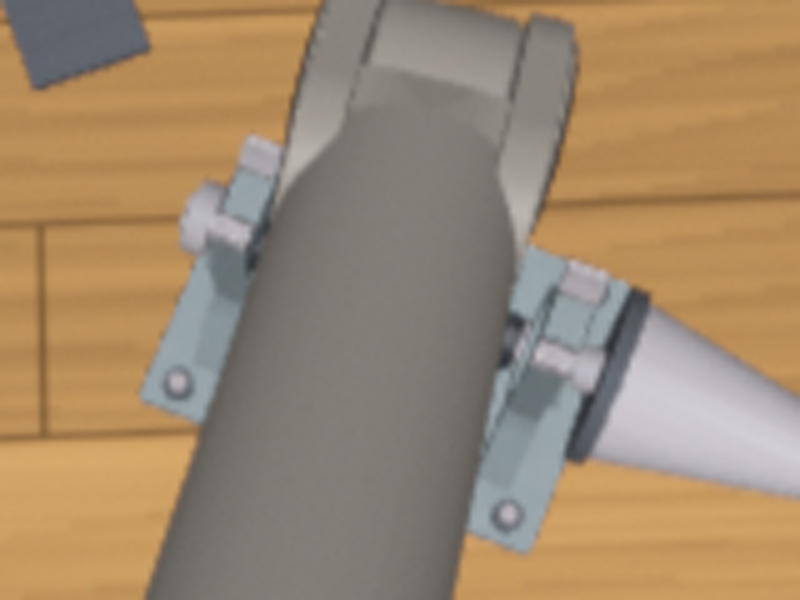

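The jaws hold the rim (width 19.4 mm), and the side view shows the notch still at lower left, crop (255,435). Now I'll turn the wheel with the first arc.

>>> jog_arm(plan=[[0.66,-0.29,0.41,0],[1.36,-0.61,0.73,0],[2.09,-0.93,0.95,0],[2.84,-1.27,1.07,0],[3.6,-1.6,1.09,0],[4.36,-1.94,1.01,0],[5.1,-2.27,0.83,0],[5.81,-2.59,0.56,0],[6.77,-3.01,0,0],[6.77,-3.01,0,0]])

```text
clock: 6.1
tcp_pos: [0.6026, -0.1158, 0.1521]
tcp_rot: [[-0.914, 0.405, -0.007], [0.405, 0.914, 0.005], [0.008, 0.002, -1.0]]
force: [-4.0, 3.8, 4.6]
width: 0.0193
```

>>> jog_arm(plan=[[0,0,0,0],[0,0,0,0],[0,0,0,0],[0,0,2,0],[0,0,5,0],[-1,0.5,8,0],[-4,1.8,9,0],[-6,2.7,9,0],[-6,2.7,6,0],[-6,2.7,4,0]], claw=8.5)

```text
clock: 7.35
tcp_pos: [0.5429, -0.0886, 0.193]
tcp_rot: [[-0.914, 0.405, -0.004], [0.405, 0.914, 0.006], [0.006, 0.003, -1.0]]
force: [-0.0, -0.0, 0.5]
width: 0.0849
```

```bash
python3 - <<'E'
from fit import *
for n,(x,y,w,h) in [('side',(240,145,144,108))]:
    p=snap(n,n+'2'); s=5; cv2.imwrite(f'pics/{n}2z.png',cv2.resize(cv2.imread(f'pics/{n}2.png')[y:y+h,x:x+w],None,fx=s,fy=s,interpolation=cv2.INTER_CUBIC))
s=manip.state(); print(s['clock'],s['tcp_pos'],s['joint_pos'])
E
```

```text
7.4 [ 0.54129772 -0.08843179  0.19045744] [-24.09174268  17.55671261  35.53941742 105.17166778 -11.7471904
  61.48477141  82.04177539]
```

View pics/side2z.png

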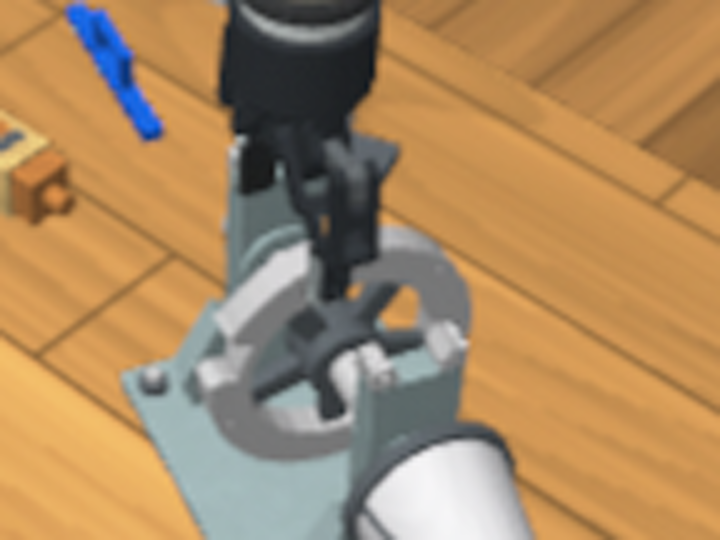

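```bash
python3 - <<'E'
from fit import *
ps=pickle.load(open('pics/side2.pkl','rb'))
P[:]=[.5714,-.1010,np.radians(-24)]
im=cv2.imread('pics/side2.png')[195:245,275:325]; im=cv2.resize(im,None,fx=12,fy=12,interpolation=cv2.INTER_CUBIC)
for q in range(-100,-30,10):
  for yy,c in((-10,(0,0,255)),(10,(255,0,0))):
    t=np.radians(q); a=proj(ps,W(P,[[80*np.sin(t),yy,115+80*np.cos(t)]]))[0]; a=(a-[275,195]+.5)*12
    cv2.circle(im,tuple(int(v) for v in a),3,c,-1); cv2.putText(im,str(q),tuple(int(v) for v in a+[5,0]),0,.45,c,1)
cv2.imwrite('pics/n2.png',im)
E
```

```text
(no output)
```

View pics/n2.png

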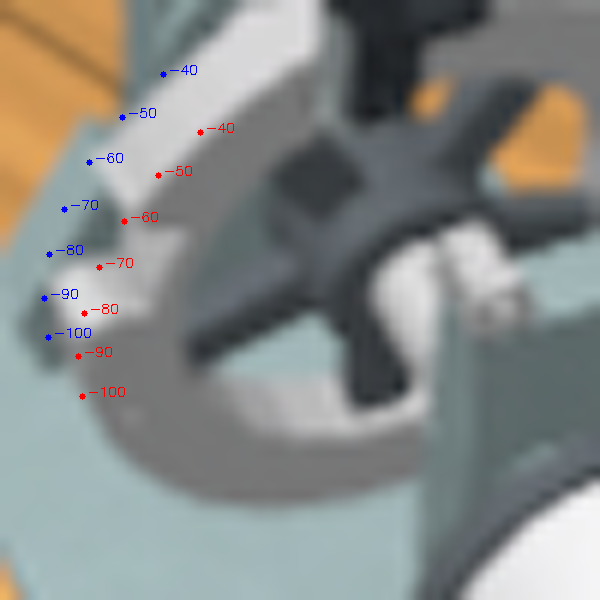

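```bash
sed -i 's/^P=.*/P=np.array([0.5714,-0.1010,np.radians(-24.0)])/' fit.py; python3 - <<'E'
from fit import *
s=manip.state(); t=s['tcp_pos'];print(t,s['clock'])
print(np.round((grip(-25)-t)*100,2))
for f in np.linspace(-25,47,10): print(f,np.round((grip(f)-grip(-25))*100,2))
E
```

```text
[ 0.54129772 -0.08843179  0.19045744] 7.4
[ 0.38 -0.09 -3.28]
-25.0 [0. 0. 0.]
-17.0 [ 0.81 -0.36  0.34]
-9.0 [ 1.65 -0.74  0.55]
-1.0 [ 2.52 -1.12  0.64]
7.0 [ 3.38 -1.51  0.59]
15.0 [ 4.23 -1.88  0.41]
23.0 [ 5.05 -2.25  0.1 ]
31.0 [ 5.82 -2.59 -0.33]
39.0 [ 6.53 -2.91 -0.88]
47.0 [ 7.17 -3.19 -1.53]
```

>>> jog_arm(plan=[[0.4,-0.1,-1,0],[0.4,-0.1,-2.2,0],[0.4,-0.1,-3.0,0],[0.4,-0.1,-3.3,0],[0.4,-0.1,-3.3,0],[0.4,-0.1,-3.3,0],[0.4,-0.1,-3.3,0],[0.4,-0.1,-3.3,0],[0.4,-0.1,-3.3,0],[0.4,-0.1,-3.3,0]])

```text
clock: 8.65
tcp_pos: [0.5453, -0.0894, 0.1575]
tcp_rot: [[-0.914, 0.405, -0.009], [0.405, 0.914, 0.005], [0.011, 0.001, -1.0]]
force: [-0.1, -0.3, 0.5]
width: 0.0848
```

>>> jog_arm(plan=[[0,0,0,0],[0,0,0,0],[0,0,0,0],[0,0,0,0],[0,0,0,0],[0,0,0,0],[0,0,0,0],[0,0,0,0],[0,0,0,0],[0,0,0,0]], claw=0)

```text
clock: 9.9
tcp_pos: [0.5452, -0.0896, 0.1576]
tcp_rot: [[-0.914, 0.405, -0.009], [0.405, 0.914, 0.005], [0.011, 0.001, -1.0]]
force: [-3.3, -0.7, 3.9]
width: 0.0192
```

>>> jog_arm(plan=[[0.81,-0.36,0.34,0],[1.65,-0.74,0.55,0],[2.52,-1.12,0.64,0],[3.38,-1.51,0.59,0],[4.23,-1.88,0.41,0],[5.05,-2.25,0.1,0],[5.82,-2.59,-0.33,0],[6.53,-2.91,-0.88,0],[7.17,-3.19,-1.53,0],[7.17,-3.19,-1.53,0]])

```text
clock: 11.15
tcp_pos: [0.6149, -0.1213, 0.1418]
tcp_rot: [[-0.914, 0.406, -0.015], [0.405, 0.914, 0.007], [0.016, -0.0, -1.0]]
force: [-3.7, 0.4, 5.7]
width: 0.0193
```

```bash
python3 - <<'E'
from fit import *
for n,(x,y,w,h) in [('side',(240,145,144,108))]:
    p=snap(n,n+'3'); s=5; cv2.imwrite(f'pics/{n}3z.png',cv2.resize(cv2.imread(f'pics/{n}3.png')[y:y+h,x:x+w],None,fx=s,fy=s,interpolation=cv2.INTER_CUBIC))
s=manip.state(); print(s['clock'],s['tcp_pos'],grip(45),grip(42),grip(39))
E
```

```text
11.2 [ 0.61489321 -0.12133571  0.14175797] [ 0.61532624 -0.12055722  0.14408326] [ 0.61296712 -0.11950688  0.14653385] [ 0.61049407 -0.1184058   0.14884593]
```

View pics/side3z.png

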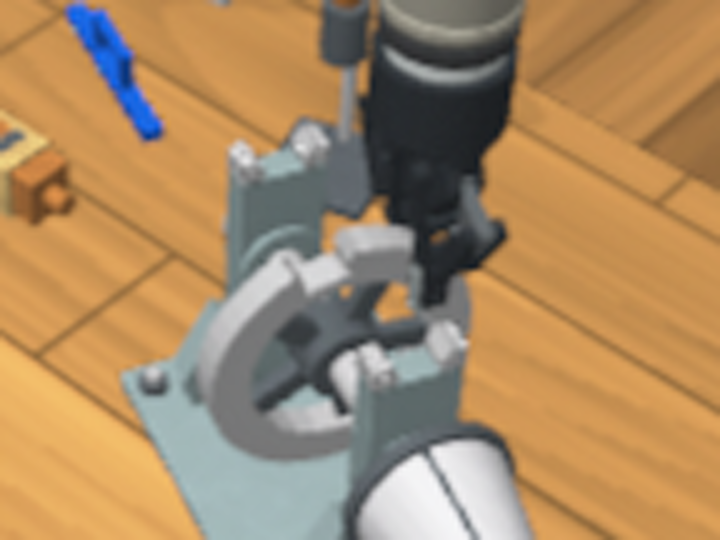

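```bash
cat > ov.py <<'E'
from fit import *
import sys
def ov(tag,x,y,w,s=12,out='n'):
    ps=pickle.load(open(f'pics/{tag}.pkl','rb'))
    im=cv2.imread(f'pics/{tag}.png')[y:y+w,x:x+w]; im=cv2.resize(im,None,fx=s,fy=s,interpolation=cv2.INTER_CUBIC)
    def px(L): return tuple(int(v) for v in (proj(ps,W(P,[L]))[0]-[x,y]+.5)*s-.5)
    t=lambda q:np.radians(q)
    for q in range(-30,31,5):
      for yy,c in((-10,(0,0,255)),(10,(255,0,0))):
        a=px((80*np.sin(t(q)),yy,115+80*np.cos(t(q)))); cv2.circle(im,a,2,c,-1)
        if q%10==0: cv2.putText(im,str(q),(a[0]+4,a[1]),0,.4,c,1)
    # notch outline at 0
    for yy in(-10,10):
        L=[(-18,yy,193),(-13,yy,187),(-13,yy,179),(13,yy,179),(13,yy,187),(18,yy,193)]
        for a,b in zip(L[:-1],L[1:]): cv2.line(im,px(a),px(b),(0,255,0),1)
    cv2.imwrite(f'pics/{out}.png',im)
E
python3 -c "
from ov import *
ov('side3',285,180,50,out='n3')"
```

```text
(no output)
```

View pics/n3.png

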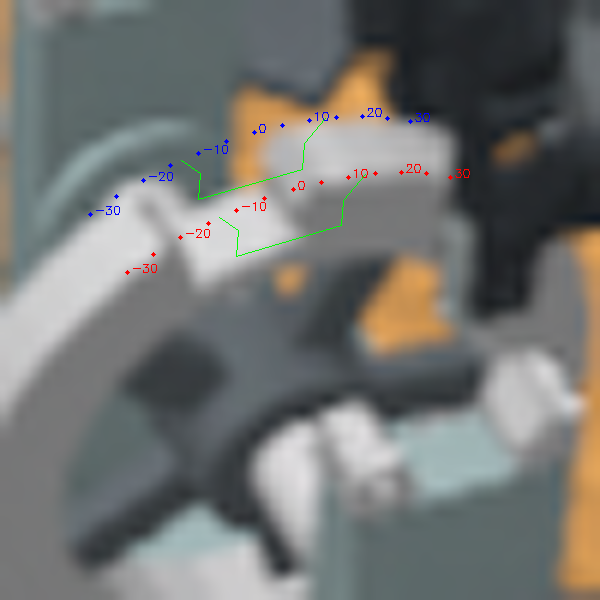

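```bash
python3 - <<'E'
from fit import *
t=manip.state()['tcp_pos']
for f in (47,50,53,56,58): print(f,np.round((grip(f)-grip(47))*100,2),np.round((grip(f)-t)*100,2))
E
```

```text
47 [0. 0. 0.] [0.19 0.01 0.06]
50 [ 0.22 -0.1  -0.27] [ 0.41 -0.09 -0.2 ]
53 [ 0.42 -0.19 -0.55] [ 0.61 -0.18 -0.48]
56 [ 0.61 -0.27 -0.84] [ 0.8  -0.26 -0.77]
58 [ 0.72 -0.32 -1.03] [ 0.92 -0.31 -0.97]
```

>>> jog_arm(plan=[[0.3,-0.05,-0.07,0],[0.41,-0.09,-0.2,0],[0.52,-0.13,-0.34,0],[0.61,-0.18,-0.48,0],[0.7,-0.22,-0.62,0],[0.8,-0.26,-0.77,0],[0.9,-0.3,-0.9,0],[0.9,-0.3,-0.9,0],[0.9,-0.3,-0.9,0],[0.9,-0.3,-0.9,0]])

```text
clock: 12.45
tcp_pos: [0.6218, -0.1245, 0.1333]
tcp_rot: [[-0.914, 0.406, -0.02], [0.406, 0.914, 0.008], [0.021, -0.001, -1.0]]
force: [-6.9, 0.4, 10.7]
width: 0.0191
```

```bash
python3 -c "
from ov import *
snap('side','side4');s=manip.state();print(s['clock'],s['tcp_pos'])
ov('side4',285,180,50,out='n4')"
```

```text
12.5 [ 0.62176489 -0.12451592  0.13324862]
```

View pics/n4.png

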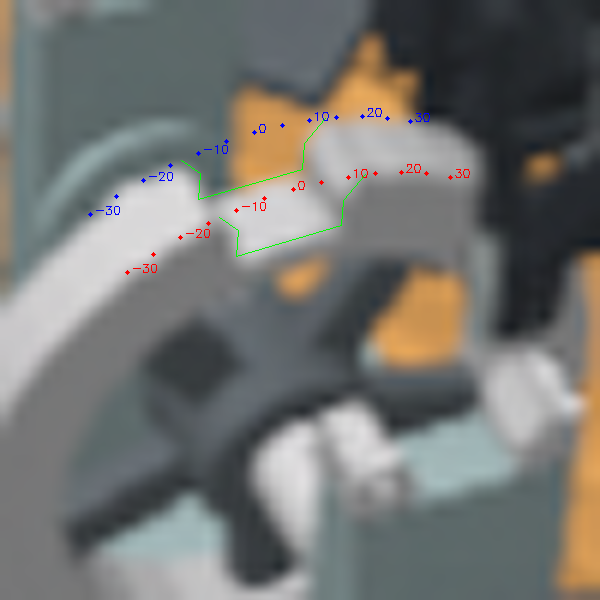

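The green notch-at-top outline matches the picture. Releasing the rim and moving to the bar.

>>> jog_arm(plan=[[0,0,0,0],[0,0,0,0],[0,0,0,0],[0,0,1,0],[0,0,5,0],[0,0,9.5,0],[-1,2,12.5,0],[-3.5,6.5,13,-0.15],[-6,11.2,13,-0.32],[-8.5,16,13,-0.49]], claw=8.5)

```text
clock: 13.75
tcp_pos: [0.5369, 0.0358, 0.2642]
tcp_rot: [[-0.613, 0.79, -0.012], [0.79, 0.614, 0.017], [0.021, 0.001, -1.0]]
force: [0.0, 0.0, 0.7]
width: 0.085
```

>>> jog_arm(plan=[[-2.4,4.5,0,-0.17],[-4.8,9,0,-0.34],[-7.2,13.5,0,-0.48],[-9.2,17.2,0,-0.6],[-10.8,20.4,0,-0.61],[-10.8,20.4,0,-0.61],[-10.8,20.4,-4,-0.61],[-10.8,20.4,-8,-0.61],[-10.8,20.4,-12,-0.61],[-10.8,20.4,-12,-0.61]])

```text
clock: 15.0
tcp_pos: [0.4277, 0.2373, 0.1424]
tcp_rot: [[-0.048, 0.999, -0.004], [0.999, 0.048, 0.016], [0.017, -0.004, -1.0]]
force: [-0.1, 1.7, 0.7]
width: 0.0849
```

```bash
python3 -c "
from ov import *
snap('side','side5');p=snap('top','top5');s=manip.state();print(s['clock'],s['tcp_pos'],s['tcp_rot'],s['joint_pos'])
ov('side5',285,180,50,out='n5')
ov('top5',285,170,60,s=10,out='n5t')
cv2.imwrite('pics/top5z.png',cv2.resize(cv2.imread('pics/top5.png')[200:320,120:280],None,fx=5,fy=5,interpolation=cv2.INTER_CUBIC))
"
```

```text
15.1 [0.43017381 0.23932701 0.14541997] [[-0.04909542  0.99879331  0.00124856]
 [ 0.99856731  0.0490576   0.02137018]
 [ 0.02128314  0.00229595 -0.99977085]] [-62.67738609  13.40240972  33.65590931 115.95157587 -10.60165735
  52.6300572  -20.54553677]
```

View pics/n5.png

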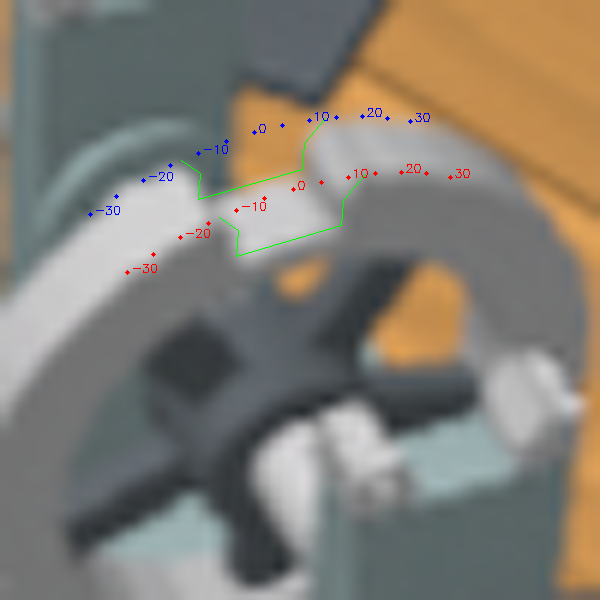

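View pics/n5t.png

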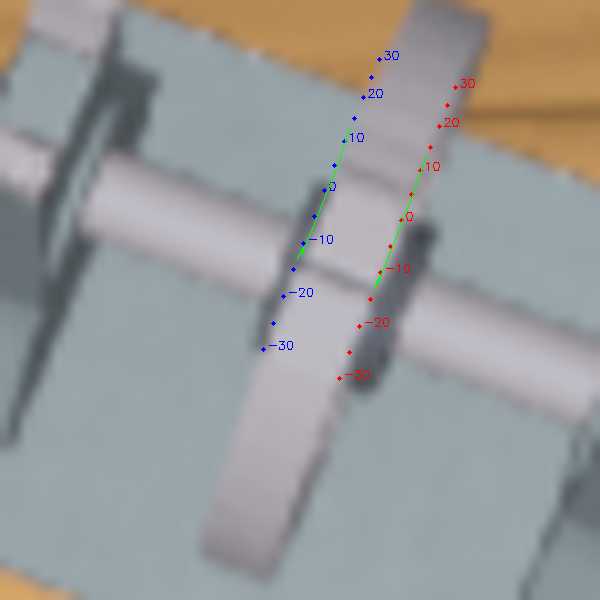

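View pics/top5z.png

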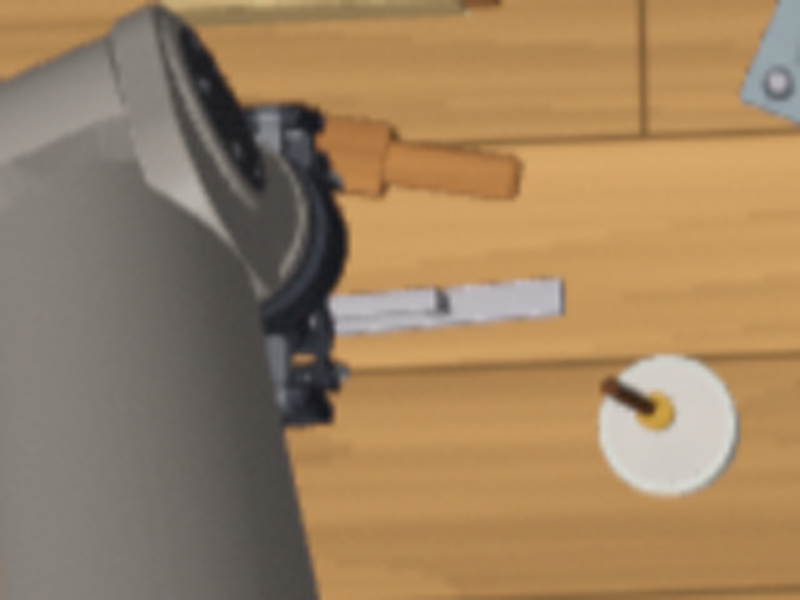

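>>> jog_arm(plan=[[-0.1,0.2,-3,0],[-0.1,0.2,-6,0],[-0.1,0.2,-8.5,0],[-0.1,0.2,-10.2,0],[-0.1,0.2,-11.2,0],[-0.1,0.2,-11.7,0],[-0.1,0.2,-11.7,0],[-0.1,0.2,-11.7,0],[-0.1,0.2,-11.7,0],[-0.1,0.2,-11.7,0]], claw=5)

```text
clock: 16.35
tcp_pos: [0.4293, 0.2414, 0.0286]
tcp_rot: [[-0.049, 0.999, 0.002], [0.999, 0.049, 0.022], [0.022, 0.003, -1.0]]
force: [-0.4, 0.7, -0.5]
width: 0.05
```

```bash
python3 -c "
from fit import *
snap('side','side6');s=manip.state();print(s['clock'],s['tcp_pos'],s['tcp_rot'],s['width'],s['force'])
cv2.imwrite('pics/side6z.png',cv2.resize(cv2.imread('pics/side6.png')[160:250,120:240],None,fx=6,fy=6,interpolation=cv2.INTER_CUBIC))
"
```

```text
16.4 [0.42925496 0.24143121 0.02857913] [[-0.04912561  0.9987915   0.00148898]
 [ 0.99856137  0.0490821   0.02159039]
 [ 0.02149122  0.00254748 -0.99976579]] 0.050068367719976435 [-0.10477313  0.60084203 -0.46448818]
```

View pics/side6z.png

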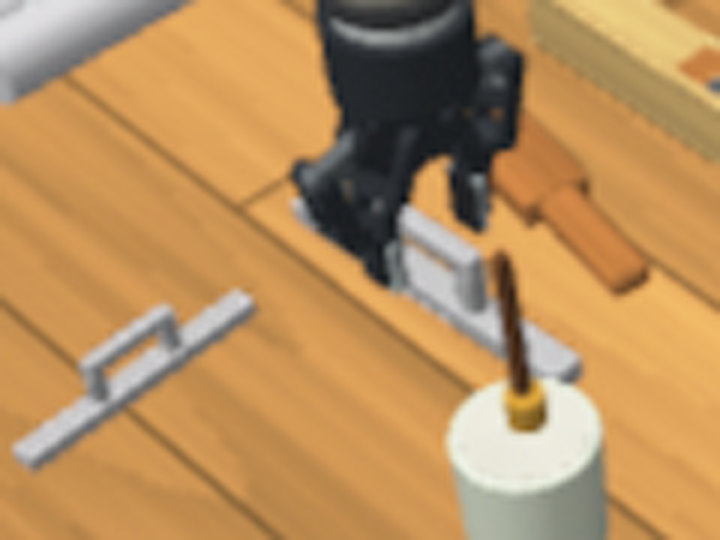

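>>> jog_arm(plan=[[0,0,0,0],[0,0,0,0],[0,0,0,0],[0,0,0,0],[0,0,0,0],[0,0,0,0],[0,0,0,0],[0,0,0,0],[0,0,0,0],[0,0,0,0]], claw=0)

```text
clock: 17.65
tcp_pos: [0.4295, 0.2415, 0.0287]
tcp_rot: [[-0.049, 0.999, 0.002], [0.999, 0.049, 0.022], [0.022, 0.003, -1.0]]
force: [1.1, -1.3, 4.3]
width: 0.0106
```

>>> jog_arm(plan=[[0,0,1,0],[0,0,4,0],[0,0,8,0],[0,0,12,0],[0,0,16,0],[0,0,20,0],[0,0,23,0],[0,0,24,0],[0,0,24,0],[0,0,24,0]])

```text
clock: 18.9
tcp_pos: [0.4283, 0.2408, 0.2669]
tcp_rot: [[-0.049, 0.999, -0.001], [0.999, 0.049, 0.019], [0.019, -0.0, -1.0]]
force: [0.6, 0.5, -6.2]
width: 0.0109
```

```bash
python3 -c "
from fit import *
for n in('side','top'):snap(n,n+'7')
s=manip.state();t=s['tcp_pos'];print(s['clock'],t,s['tcp_rot'],s['width'],s['force'])
print((P[:2]-t[:2])*100)
cv2.imwrite('pics/side7z.png',cv2.resize(cv2.imread('pics/side7.png')[70:250,80:320],None,fx=3,fy=3,interpolation=cv2.INTER_CUBIC))
cv2.imwrite('pics/top7z.png',cv2.resize(cv2.imread('pics/top7.png')[180:330,120:320],None,fx=4,fy=4,interpolation=cv2.INTER_CUBIC))
"
```

```text
19.0 [0.4286711  0.24090471 0.26719911] [[-4.89045621e-02  9.98803416e-01 -2.83283528e-04]
 [ 9.98612716e-01  4.89007635e-02  1.95284297e-02]
 [ 1.95189151e-02  6.72138771e-04 -9.99809262e-01]] 0.011074898711249889 [ 0.60147127 -0.8895273  -4.80692269]
[ 14.27288976 -34.19047061]
```

View pics/side7z.png

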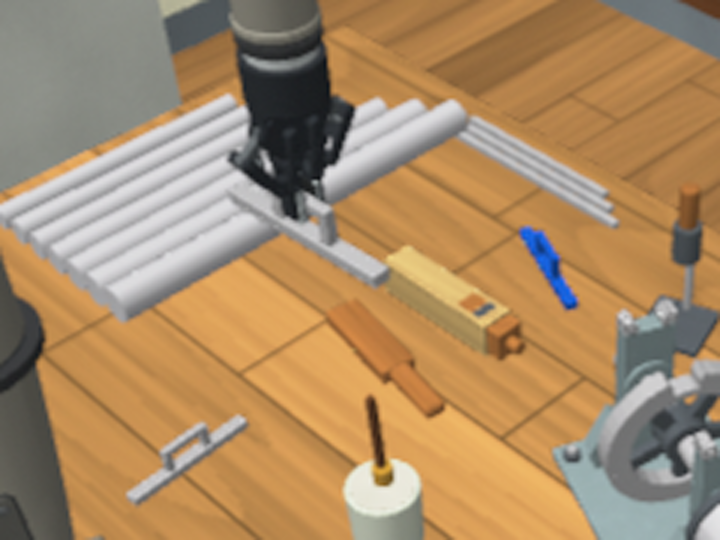

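View pics/top7z.png

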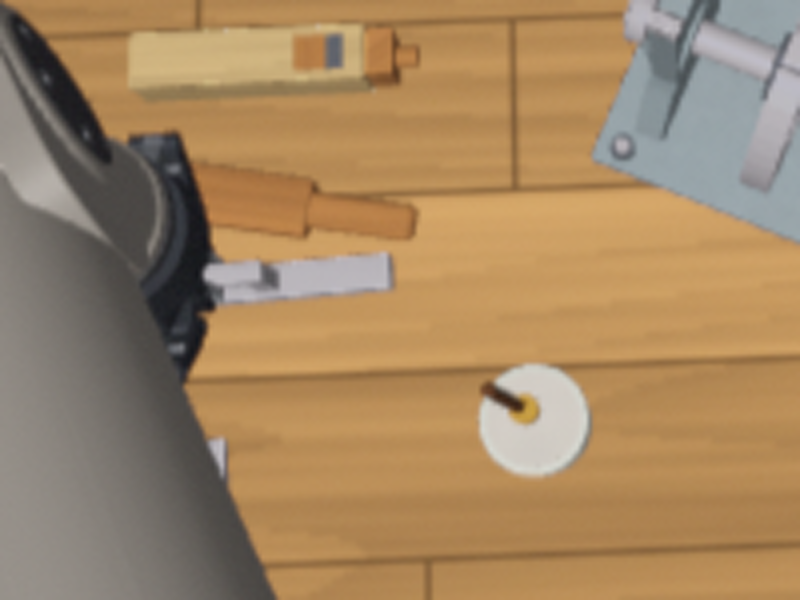

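The bar is held level. Both pictures show it clear of the bat and pipe. Carrying it over the stand.

>>> jog_arm(plan=[[0.8,-1.9,0.5,-0.02],[2.4,-5.7,1,-0.08],[4.2,-10,1,-0.15],[6,-14.4,1,-0.22],[7.8,-18.7,1,-0.29],[9.6,-23,1,-0.35],[11.4,-27.3,1,-0.41],[13,-31.1,1,-0.45],[14,-33.5,1,-0.47],[14.3,-34.2,1,-0.47]])

```text
clock: 20.25
tcp_pos: [0.5712, -0.1045, 0.2771]
tcp_rot: [[0.413, 0.911, 0.008], [0.911, -0.413, 0.015], [0.017, 0.001, -1.0]]
force: [-0.2, 0.2, -5.7]
width: 0.0107
```

>>> jog_arm(plan=[[0,0,0,0],[0,0,0,0],[0,0,-1,0],[0,0,-2,0],[0,0,-3,0],[0,0,-3.5,0],[0,0,-3.5,0],[0,0,-3.5,0],[0,0,-3.5,0],[0,0,-3.5,0]])

```text
clock: 21.5
tcp_pos: [0.5714, -0.1046, 0.2424]
tcp_rot: [[0.413, 0.911, 0.008], [0.911, -0.413, 0.015], [0.018, 0.001, -1.0]]
force: [1.0, 0.7, -5.3]
width: 0.0106
```

```bash
cat > ob.py <<'E'
from fit import *
# overlay bar box at given tcp-derived height
def obar(tag,x,y,w,h,s,z,out,dx=0,dy=0,yaw=None):
    p=pickle.load(open(f'pics/{tag}.pkl','rb')); im=cv2.resize(cv2.imread(f'pics/{tag}.png')[y:y+h,x:x+w],None,fx=s,fy=s,interpolation=cv2.INTER_CUBIC)
    def px(L): return tuple(int(v) for v in (proj(p,W(P,[L]))[0]-[x,y]+.5)*s-.5)
    def rect(x0,x1,y0,y1,zz,c):
        L=[(x0,y0,zz),(x1,y0,zz),(x1,y1,zz),(x0,y1,zz)]
        for a,b in zip(L,L[1:]+L[:1]): cv2.line(im,px(a),px(b),c,1)
    rect(dx-10,dx+10,dy-100,dy+100,z,(0,0,255)); rect(dx-10,dx+10,dy-100,dy+100,z+14,(0,0,255)); rect(dx-6,dx+6,dy-38,dy+38,z+52,(255,0,255))
    for yy in((75,95),(-95,-75)):
        rect(-27,-12,*yy,197,(0,255,0)); rect(12,27,*yy,197,(0,255,0))
    cv2.imwrite(f'pics/{out}.png',im)
E
python3 -c "
from ob import *
for n in('side','top'):snap(n,n+'8')
s=manip.state();t=s['tcp_pos'];print(s['clock'],t,s['tcp_rot'],s['width'],s['force'])
d=t[:2]-P[:2];c,k=np.cos(P[2]),np.sin(P[2]);print('local mm',1000*np.array([c*d[0]+k*d[1],-k*d[0]+c*d[1]]))
z=(t[2]-.0287)*1000;print(z, 'yaw',np.degrees(np.arctan2(s['tcp_rot'][1,1],s['tcp_rot'][0,1])))
obar('side8',250,130,128,96,6.25,z,'s8'); obar('top8',250,140,144,108,5.5,z,'t8')
"
```

```text
21.6 [ 0.57129848 -0.10456393  0.2422282 ] [[ 0.41282362  0.91077506  0.00808965]
 [ 0.91064546 -0.41290164  0.0153975 ]
 [ 0.01736389  0.00101035 -0.99984873]] 0.010771927063231039 [ 0.28647376  0.72191647 -5.62012618]
local mm [ 1.35683538 -3.2971064 ]
213.52819849827185 yaw -24.387255196431358
```

View pics/s8.png

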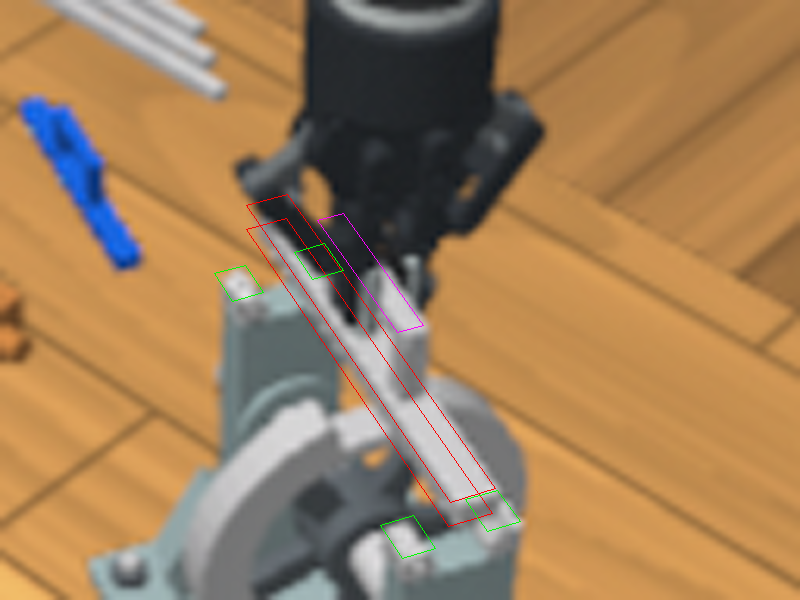

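View pics/t8.png

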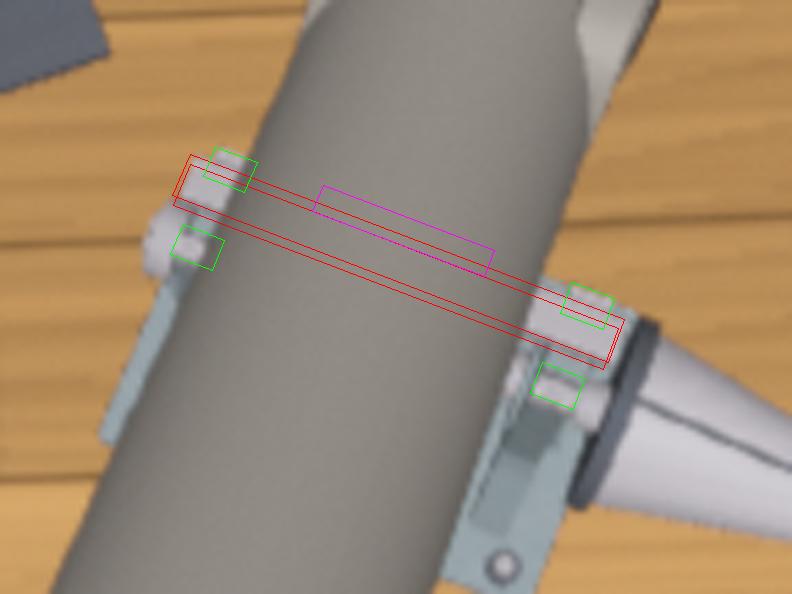

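>>> jog_arm(plan=[[0,0.2,0,0],[0,0.36,0,0.006],[0,0.36,-0.4,0.006],[0,0.36,-0.8,0.006],[0,0.36,-1.2,0.006],[0,0.36,-1.5,0.006],[0,0.36,-1.8,0.006],[0,0.36,-2.1,0.006],[0,0.36,-2.3,0.006],[0,0.36,-2.3,0.006]])

```text
clock: 22.85
tcp_pos: [0.5712, -0.1009, 0.2191]
tcp_rot: [[0.407, 0.913, 0.008], [0.913, -0.407, 0.015], [0.017, 0.001, -1.0]]
force: [0.1, 0.4, -5.3]
width: 0.011
```

```bash
cat > chk.py <<'E'
from ob import *
import sys
k=sys.argv[1]
for n in('side','top'):snap(n,n+k)
s=manip.state();t=s['tcp_pos'];print(s['clock'],t,s['tcp_rot'][:,2],s['width'],s['force'],s['torque'])
d=t[:2]-P[:2];c,q=np.cos(P[2]),np.sin(P[2]);print('local mm',1000*np.array([c*d[0]+q*d[1],-q*d[0]+c*d[1]]))
z=(t[2]-.0287)*1000 if len(sys.argv)<3 else float(sys.argv[2]);print(z,'yaw',np.degrees(np.arctan2(s['tcp_rot'][1,1],s['tcp_rot'][0,1])))
obar('side'+k,250,130,128,96,6.25,z,'s'+k); obar('top'+k,250,140,144,108,5.5,z,'t'+k)
E
python3 chk.py 9
```

```text
22.95 [ 0.57136542 -0.10096769  0.21930809] [ 0.00818947  0.01548454 -0.99984657] 0.010588871725047131 [ 0.19539492  0.92103139 -4.60314535] [-0.02426116  0.01167415 -0.0560349 ]
local mm [-0.04473082  0.01545002]
190.60809183402327 yaw -24.041442822178574
```

View pics/s9.png

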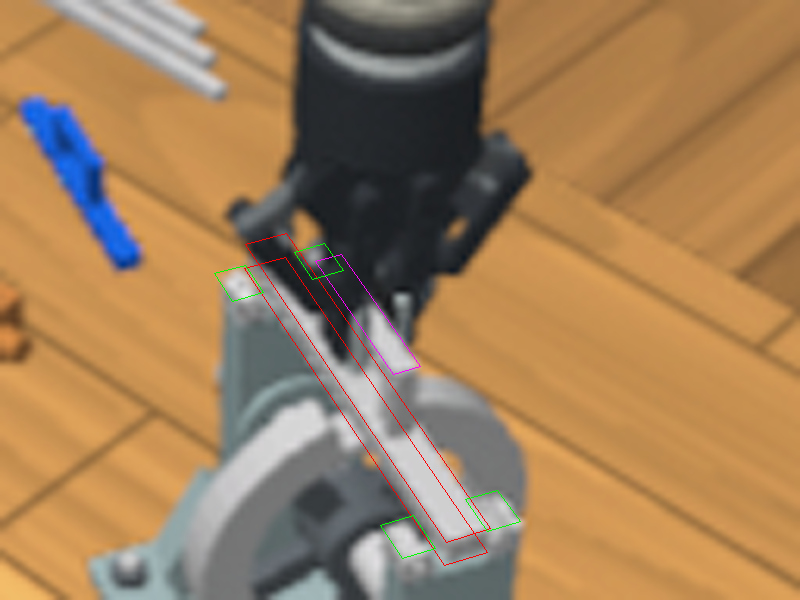

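View pics/t9.png

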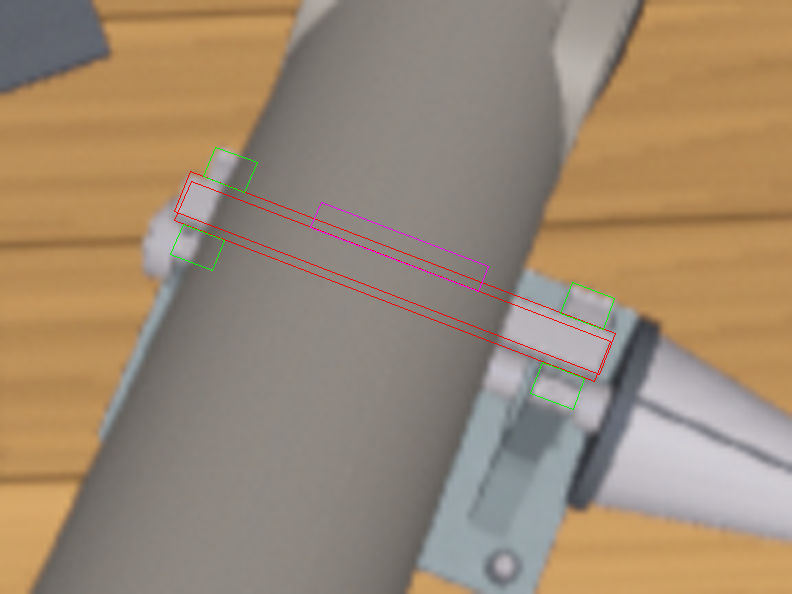

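The bar is between the cheeks at about 190.6 mm, with no contact force. Lowering it the rest of the way.

>>> jog_arm(plan=[[0,0,-0.15,0],[0,0,-0.3,0],[0,0,-0.4,0],[0,0,-0.5,0],[0,0,-0.6,0],[0,0,-0.7,0],[0,0,-0.75,0],[0,0,-0.8,0],[0,0,-0.8,0],[0,0,-0.8,0]])

```text
clock: 24.2
tcp_pos: [0.5714, -0.1011, 0.2118]
tcp_rot: [[0.407, 0.913, 0.008], [0.913, -0.408, 0.016], [0.018, 0.001, -1.0]]
force: [-1.8, 0.6, 1.0]
width: 0.0105
```

```bash
python3 chk.py 10
```

```text
24.3 [ 0.57143804 -0.10112033  0.21181177] [ 0.00847875  0.0155792  -0.99984269] 0.010817860960639676 [-2.59134906  0.51131775  2.34279661] [0.11314186 0.56997926 0.06488694]
local mm [ 0.08369304 -0.09445649]
183.11176778726718 yaw -24.04987580157188
```

View pics/s10.png

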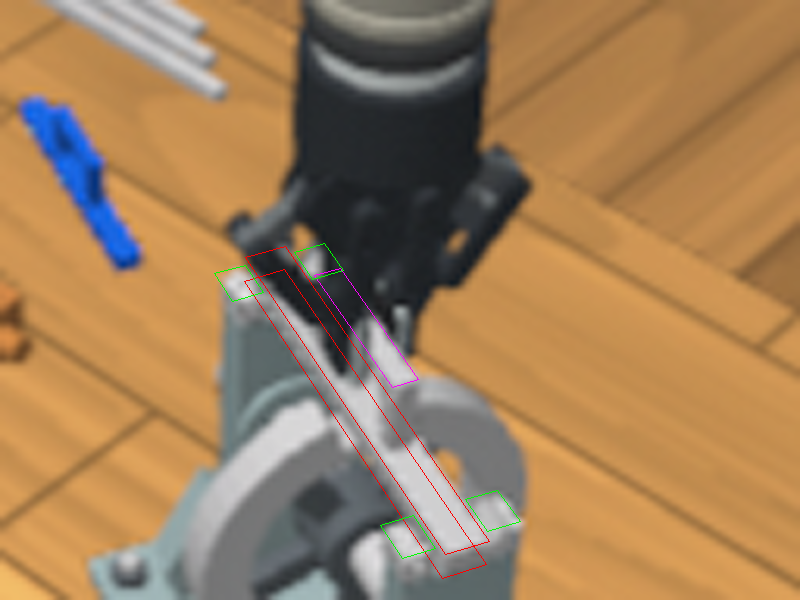

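>>> jog_arm(plan=[[0,0,0,0],[0,0,0,0],[0,0,0,0],[0,0,0,0],[0,0,0,0],[0,0,1,0],[0,0,3,0],[0,0,6,0],[0,0,10,0],[0,0,13,0]], claw=5)

```text
clock: 25.55
tcp_pos: [0.5718, -0.1016, 0.3443]
tcp_rot: [[0.408, 0.913, 0.011], [0.913, -0.408, 0.015], [0.018, 0.004, -1.0]]
force: [-0.2, -0.5, 0.4]
width: 0.0497
```

>>> jog_arm(plan=[[0,3,0,0],[-1,7,0,0],[-2,12,0,0],[-3,17,0,0],[-4,22,0,0],[-5,26,0,0],[-5,28,0,0],[-5,28,0,0],[-5,28,0,0],[-5,28,0,0]])

```text
clock: 26.8
tcp_pos: [0.5224, 0.176, 0.3446]
tcp_rot: [[0.411, 0.911, 0.011], [0.911, -0.411, 0.015], [0.018, 0.004, -1.0]]
force: [-0.1, 0.1, 0.3]
width: 0.0499
```

```bash
python3 chk.py 11 183
```

```text
26.9 [0.52213795 0.17687872 0.34446631] [ 0.01101316  0.01526689 -0.9998228 ] 0.04982021553511322 [-0.25724159  1.01516657 -0.26991831] [-0.0682882  -0.01078474 -0.01698953]
local mm [-158.02658069  233.81815878]
183.0 yaw -24.214347720909267
```

View pics/s11.png

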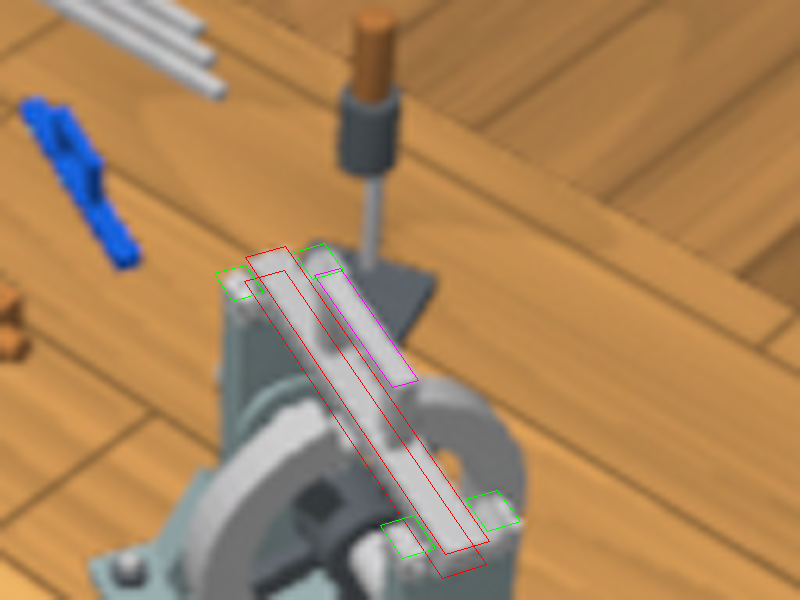

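View pics/t11.png

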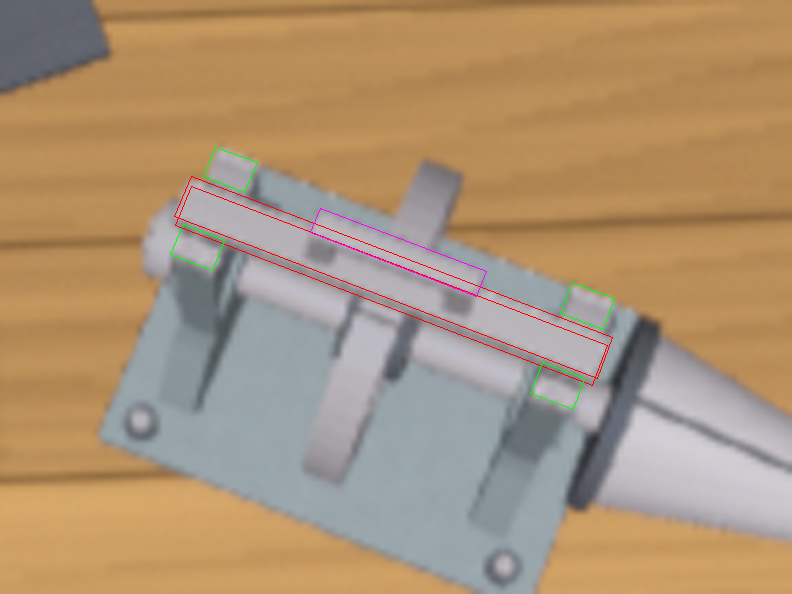

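Both views match the model with the bar seated at 183 mm. A fully seated 20 mm bar in the 26 mm notch also limits the notch error to under 5°. Handing in.

```bash
python3 -c "
from plant import job,manip
print(job.finish_job()); print(manip.state()['clock'])"
```

```text
the job is handed in; nothing more can be done
None
the job is handed in; nothing more can be done
```

I turned the wheel by its rim until the notch was at the top, then laid the larger grey bar in both saddles and the notch, and let go. I handed it in just after 26.9 s of the 64 s; no verdict is reported.

**Wheel:** It took two pinched strokes on the rim and one small correction of about 10°, because the second stroke came up about 10° short. After release, the side view showed the notch within about 1–2° of the top. The top view agreed at the notch's lower edge, but its upper edge was harder to read.

**Bar:**
- **Setting down:** I lowered it slowly until the saddles took its weight. By the tool height its underside was then at 183.1 mm, against 183 mm for the saddle floors. The tool was within 0.1 mm of the stand's middle as I fitted it from the pictures, which is good to about 2 mm.
- **After release:** The side and top views both matched the outline of a fully seated, centred bar with its handle upward, to within about 1 pixel (roughly 2 mm).

**Surroundings:** The gripper was well clear of everything at hand-in. The moves kept clear of the cone, pipe, bat, pot and iron rest, and they looked unmoved in the pictures. I did not measure their positions again at the end.

No check failed.

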